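# Feed one mounted section from the magazine and seat it in the V-block

### The job

Press the section feeder's plunger bar once, all the way in, so that a single mounted section comes out from under the round tube magazine onto the feeder's table, and let the bar spring back. Then nudge that section sideways along the table until it rests snugly in the notch of the steel V-block, at whichever end of the table the block is screwed down. Only press and push: pick nothing up, feed no second section, and leave the loupe at the other end of the table, the spare objective beside the plunger and the dish where they are.

Things in the scene. Friction and masses are not known exactly. Their poses are not given: they have to be found in the camera images.
- feeder: Fixed aluminium gravity feeder, a T from above. Origin: under the magazine's axis, 6 mm over the worktop; x = the plunger's stroke (roughly away from the robot), y = along the outfeed table. In mm: flat top z 8, bed x -30..66, y -30..30, table x 22..66, y -104..104; low fence on the far edge x 60..66, top z 15; housing x -26..22, y -25..25, top z 33, tunnel mouth at x 22.
- magazine_top (a point): Centre of the top rim of the clear plastic tube magazine on the feeder's housing: feeder x 0, y 0, z 62 mm. Tube outer radius 20.5, inner 16.5. The three sections stand in it, the lowest on the bed in the tunnel.
- outlet (a point): Point on the table top (feeder x 40, y 0, z 8 mm) where the centre of a fully pushed-out section comes to lie, clear of the tunnel mouth. Nothing else stands on the table between y -50 and +50.
- plunger (a joint): Feeder's plunger, sliding along feeder x: 0 = out (rest), 0.047 m = fully in at its end stop. Its blade, 16 mm wide, 14 thick, pushes the lowest section out and carries those above; when it is back the next section drops to the bed. Springs return it: 2.1 N at rest, 4.9 N fully in, plus about 20 N per m/s.
- press_bar (a point): Centre of the face to press, on the near (feeder -x) side of the plunger's grey upright bar; press towards feeder +x. Bar 8 mm thick, 54 wide (y), from 14 below to 14 above this point. At rest feeder x -83, y 0, z 21. Moves with the plunger. Below it is only the bench mat (top at world z 3).
- mount_1: The lowest mounted section in the magazine, the one to be fed: black disc 30 mm diameter, 15 thick, about 30 g. Origin: centre of its underside.
- mount_2: Second section, lying on the first; same disc. Origin: centre of its underside. Must stay in the magazine.
- mount_3: Third and top section, same disc. Origin: centre of its underside. Must stay in the magazine.
- v_block: Steel V-block fixed at one end of the table, centre at feeder x 40, y +80 or -80 mm; 36 (x) by 38 (y), 13 high. Origin: centre of its underside; axes as the feeder's. Its +y and -y faces each have a 90 degree notch 28 wide, 14 deep. A section seated in the notch that faces the outlet has its centre 26.2 from this origin, at the same feeder x.
- loupe: Black round loupe, 36 mm diameter, 32 high, loose, at the table's other end (feeder x 40, y -80 or +80). Origin: centre of its underside. Leave alone.
- objective_spare: Small microscope objective, 26 mm diameter, 43 high, loose, standing on the mat just left of the plunger (feeder x -60..-50, y 60..67 mm). Origin: centre of its underside. Leave alone.
- petri_dish: Clear plastic dish, 50 mm diameter, 14 high, loose on the worktop to the right of the feeder. Origin: centre of its underside. Leave alone.
There are look-alikes about, which are no part of the job. What is shaped like the mount_3 but purple is not meant.

How it is judged:
By the outcome, as a careful person would: the job done as asked, in the order asked, and still so for the second after the job is handed in, with the robot touching nothing.
It also fails if it takes over 45 s, if anything falls off the work surface, if the arm or the gripper's body presses on something with over 40 N, if the wrist force passes 120 N, or if a joint passes its speed limit or range.

### The arm

A 6-joint arm with a two-finger parallel gripper is mounted at the origin on a cart in front of the work surface, level with it; the furniture and walls round the work are solid. World frame = base frame: x ahead of the robot, y to its left, z up, the work surface at z = 0. Lengths are in m, angles in rad, forces in N, time in s.
With the tool pointing down it reaches from about 0.325 to 0.85 m from the base axis. Payload 4.4 kg.
Tool frame: the origin (TCP) lies at the centre of the arm's flange, where the gripper is bolted on; the fingertips stand 199 mm ahead of it and the grasp point (between the pads) lies bot.grasp_offset ahead of it (bot.grasp_offset is the distance from the TCP to the grasp point, in m); z points along the fingers, y is the line along which they close (so a half turn about z gives the same grasp; the last joint's range is limited). The gripper opens to 94 mm and grips with 3 to 60 N. Pads are 16 mm wide; open, the fingers measure 119 mm over their backs; the gripper's body (75 mm by 177 mm) begins 78 mm behind the grasp point.
Start: joints at [-1.306, 0.207, 1.542, -0, 1.393, -0.15], TCP at [0.232, -0.526, 0.405] pointing down, gripper open.
Joint ranges: [-2.73, 2.73], [-0.86, 2.22], [0.23, 2.46], [-1.11, 4.25], [0.08, 2.63], [-2.82, 2.82]. Speed limits (rad/s): [2.79, 2.79, 3.14, 3.14, 3.14, 3.14].

### API

Orientations are given as a unit quaternion [w, x, y, z].
In Python, from plant import bot gives the robot as it stands.
- The arm moves only by the tool drive_tool, never from a script. Its argument "motion" is a list of rows, each an object of numbers: "dx", "dy", "dz": the shift along the tool's x, y, z in mm; "rx", "ry", "rz": the turn, a rotation vector about the tool's x, y, z in rad; "grip": the finger opening in mm, from 0 to 94. In form: [{"dx": .., "dy": .., "dz": .., "rx": .., "ry": .., "rz": .., "grip": ..}, ...]. A call has exactly 8 rows; each row shifts and turns the commanded pose from where the row before left it, along the tool's axes as they then stand; what a row does not reach is not made up. A row lasts 1/8 s, in which the tool goes at most 62.5 mm and 10.7 degrees, less where a joint would pass 70% of its speed; a pose out of reach is approached as far as the arm can. A call with a gripper value outside its range is refused whole. The fingers move at their own pace and stop on an object; "newtons" is the grip in N (left out, the last holds). Time passes only in rows, so rows that do not move let the fingers close, or fill a call up. It gives the time, the measured TCP pose, the force, the opening and the grip force at its end, in the units of the state.
- bot.observe(): the state, without advancing time (a new reading comes with each control period).
- bot.read_camera(name): name is "scene" or "top"; returns (picture, depth): 384x512x3 uint8, blue, green, red; 384x512 float32, m along the optical axis (not along the pixel's ray), 0 where there is no reading.
- bot.calibration(name): a dict with "intrinsics" (3x3 intrinsics, pixels), "distortion" ([k1, k2, p1, p2, k3] as OpenCV has them; the pictures are not rectified), "R" (3x3) and "t" (3): a world point X has camera coordinates R X + t. Camera axes: x right, y down, z forward; pixel columns grow to the right and rows downward; lengths in m; the calibration is good to about 2 mm. A picture is of the moment at which its call begins. calibration takes no time and is no camera call.
- bot.finish_job(): hands the job in; it is judged then, once.
The state is a dict: "time_s": time; "q": joint angles; "qvel": joint speeds; "effort": joint torques, N m; "ee_pos": TCP position; "ee_rot": TCP orientation; "wrist_force": force on the tool from outside, world axes, zero at the start; "ft_torque": the same for the moment, N m; "finger_gap": opening from 0.0 (shut) to 1.0 (fully open); "grasp_force": force on a finger pad.
Only numpy, scipy, OpenCV 4.12 (cv2) and the standard library are available. Lean on these libraries where they do the work, as an engineer would, in place of code of your own. Each camera call takes 0.05 s, during which the arm holds its last target. There are 200 camera calls.

## Working session

There is one attempt and no reset: what is moved stays moved. The work goes in short steps, Python scripts to look and compute and a tool call to move; the robot and the scene stay as the last step left them, time stands still between calls to the robot, and variables do not carry over. Pictures are saved under pics/ and viewed, at most 10 in all, crops included, and the job is handed in when it is done.

Besides the shell and the picture viewer there is one more tool, called after "Call:" in YAML: its name, and indented under it one key for each argument. drive_tool: Moves the arm, as the interface text tells. Its arguments: {"type":"object","properties":{"motion":{"type":"array","items":{"type":"object","properties":{"dx":{"type":"number"},"dy":{"type":"number"},"dz":{"type":"number"},"rx":{"type":"number"},"ry":{"type":"number"},"rz":{"type":"number"},"grip":{"type":"number"}}}},"newtons":{"type":"number"}},"required":["motion"]}

```bash
mkdir -p pics; ls
cat > h.py <<'E'
import numpy as np, cv2
from plant import bot
def snap(n,f):
    im,d=bot.read_camera(n); cv2.imwrite(f'pics/{f}.png',im); np.save(f'pics/{f}.npy',d); return im,d
def ray(n,uv):
    c=bot.calibration(n);K=np.array(c['intrinsics']);R=np.array(c['R']);t=np.array(c['t']).ravel()
    p=cv2.undistortPoints(np.array(uv,float).reshape(-1,1,2),K,np.array(c['distortion'],float)).reshape(-1,2)
    return -R.T@t, np.c_[p,np.ones(len(p))]@R
def plane(n,uv,z):
    o,d=ray(n,uv); return o+d*((z-o[2])/d[:,2])[:,None]
def dep(n,uv,D):
    o,d=ray(n,uv); return o+d*np.array([D[int(round(v)),int(round(u))] for u,v in uv])[:,None]
def proj(n,X):
    c=bot.calibration(n);R=np.array(c['R']);t=np.array(c['t'],float).ravel()
    return cv2.projectPoints(np.array(X,float).reshape(-1,1,3),cv2.Rodrigues(R)[0],t,np.array(c['intrinsics'],float),np.array(c['distortion'],float))[0].reshape(-1,2)
E
python3 - <<'E'
from h import *
for n in ('scene','top'):
    snap(n,n+'0'); o,d=ray(n,[[256,192]]); print(n,o,d)
s=bot.observe(); print(s['time_s'],s['ee_pos'],s['ee_rot'],bot.grasp_offset)
E
```

```text
pics
scene [0.16671098 0.41294392 0.60866521] [[ 0.37407689 -0.72323355 -0.58063787]]
top [ 0.31255011 -0.26551339  1.00038677] [[ 0.20584531  0.02442268 -0.97865152]]
0.1 [ 0.23162632 -0.52593472  0.40361191] [-1.00767790e-03  9.78571741e-01  2.05903688e-01 -5.84364814e-05] 0.1804
```

View pics/top0.png

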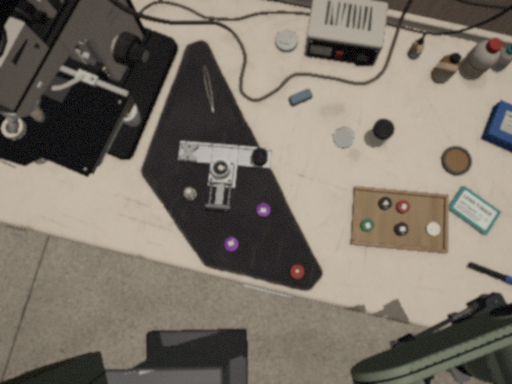

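View pics/scene0.png

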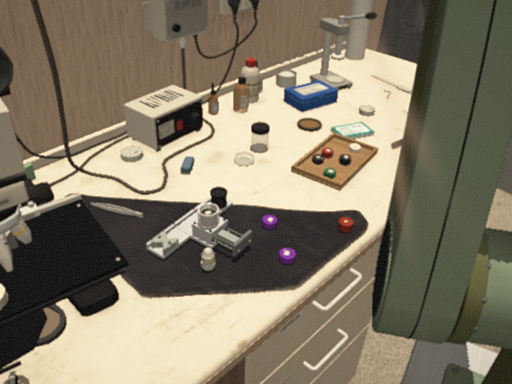

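The feeder is at top (222,165) and scene (207,222). The black loupe is at the right end of the table, top (260,157), and the V-block appears to be at the left end, (187,151). Two purple look-alike discs lie at (263,210) and (231,243). I'll enlarge both views to confirm.

Run:
```python
import cv2,numpy as np
a=cv2.imread('pics/top0.png')[125:225,165:285]; b=cv2.imread('pics/scene0.png')[175:275,140:260]
f=lambda i:cv2.resize(i,None,fx=5,fy=5,interpolation=cv2.INTER_CUBIC)
cv2.imwrite('pics/ca.png',f(a));cv2.imwrite('pics/cb.png',f(b))
```

```text
(no output)
```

View pics/ca.png

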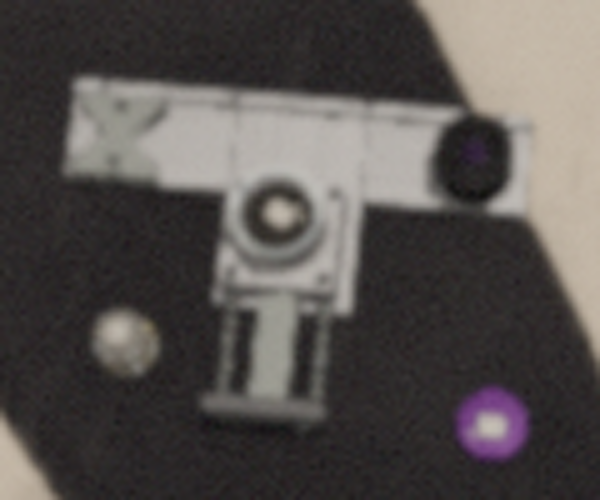

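View pics/cb.png

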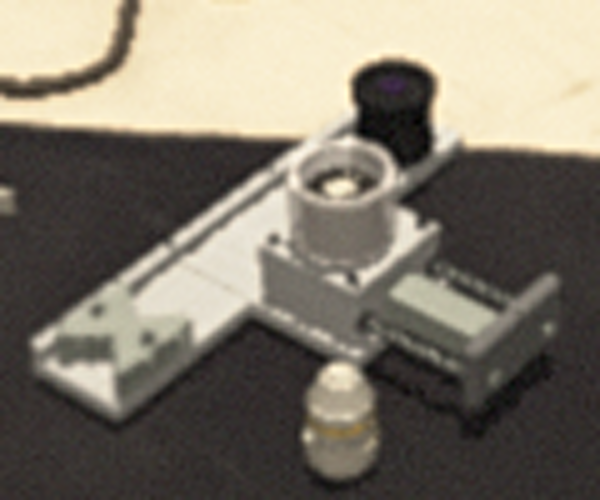

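The V-block, with its X-shaped notches, is at the table's left end, top crop (115,135), which is feeder +y. The loupe is at the right end, (475,160). The objective is at (125,342), left of the plunger. The magazine holds a dark disc with a pale centre, and the purple disc at (492,425) is a decoy. Next I'll fit the feeder's pose from both views.

```bash
cat > fit.py <<'E'
from h import *
from scipy.optimize import least_squares
T={(66,104,15):(72,77),(66,-104,15):(532,122),(22,104,8):(64,176),(22,-104,8):(525,216),(-83,27,35):(201,408),(-83,-27,35):(325,416),(0,0,62):(279,217)}
S={(66,-104,15):(462,133),(66,104,15):(33,345),(22,104,8):(118,405),(-83,-27,35):(560,283),(-83,27,35):(470,358),(0,0,62):(343,172)}
orig=lambda v,o:(np.array(list(v.values()),float)+.5)/5-.5+o
tp=orig(T,[165,125]); sp=orig(S,[140,175])
Tk=np.array(list(T),float);Sk=np.array(list(S),float)
def W(p,k):
    c,s=np.cos(p[2]),np.sin(p[2]); return np.c_[p[0]+c*k[:,0]-s*k[:,1],p[1]+s*k[:,0]+c*k[:,1],p[3]+k[:,2]]/1000*1.0
def res(p): return np.r_[(proj('top',W(p,Tk))-tp).ravel(),(proj('scene',W(p,Sk))-sp).ravel()]
r=least_squares(res,[400,-300,0,6],loss='soft_l1',x_scale=[10,10,.1,10])
print(r.x); print(res(r.x).reshape(-1,2).round(1))
# two-view triangulation
ks=[k for k in T if k in S]
for k in ks:
    o1,d1=ray('top',[tp[list(T).index(k)]]);o2,d2=ray('scene',[sp[list(S).index(k)]])
    a=np.linalg.lstsq(np.c_[d1[0],-d2[0]],o2-o1,rcond=None)[0]; X=(o1+d1[0]*a[0]+o2+d2[0]*a[1])/2
    print(k,(X*1000).round(1),'model',(W(r.x,np.array([k],float))*1000).round(1)[0])
# objective: base
D=np.load('pics/top0.npy')
print('obj',plane('top',[(165+125/5,125+342/5)],.025)*1000,'purple',plane('top',[(263,210),(231,243),(297,271)],.018)*1000)
E
python3 fit.py
```

```text
[ 5.64876097e+02 -1.67047879e+02 -1.24947888e-01  5.27329715e+00]
[[  1.2   0.1]
 [  0.7  -0.4]
 [  0.6  -0.2]
 [  0.2   0.4]
 [ -0.6   0.3]
 [ -0.4   1.1]
 [ -0.4  -0.9]
 [-15.   -9.5]
 [ -1.   -0.1]
 [ -0.6   0.8]
 [  1.1  -0.2]
 [  1.2   0.4]
 [  0.1   0.5]]
(66, 104, 15) [641.3 -70.6  22.7] model [643.3 -72.1  20.3]
(66, -104, 15) [ 602.6 -282.4    6.2] model [ 617.4 -278.5   20.3]
(22, 104, 8) [597.9 -66.   16.7] model [599.7 -66.6  13.3]
(-83, 27, 35) [ 487.6 -130.7   39.4] model [ 485.9 -129.9   40.3]
(-83, -27, 35) [ 481.9 -184.2   38. ] model [ 479.2 -183.5   40.3]
(0, 0, 62) [ 563.9 -167.5   68.1] model [ 564.9 -167.    67.3]
obj [[518.5477088  -96.52849091  25.        ]] purple [[ 478.58981641 -255.43586083   18.        ]
 [ 408.484635   -184.78775189   18.        ]
 [ 345.27383385 -324.44538551   18.        ]]
```

The fit puts the feeder origin at about (565,-167) mm with yaw -0.125. The triangulated heights agree with the text within about 3 mm; the one outlier, (66,-104) in the scene view, is a corner hidden behind the loupe. I'll align tool x with feeder x, which makes tool y point along feeder -y, then close the fingers and approach.

Call:
drive_tool:
  motion:
    - {"rz": 0.18,"grip": 0}
    - {"rz": 0.18,"grip": 0}
    - {"rz": 0.18,"grip": 0}
    - {"dx": 20,"dy": -50,"grip": 0}
    - {"dx": 22,"dy": -55,"grip": 0}
    - {"dx": 22,"dy": -55,"grip": 0}
    - {"dx": 22,"dy": -55,"grip": 0}
    - {"dx": 20,"dy": -50,"grip": 0}
  newtons: 10

```text
invalid input
```

```bash
cat >> h.py <<'E'
F=np.array([565,-167.]);A=-.125
def st():
    from scipy.spatial.transform import Rotation as Ro
    s=bot.observe(); p=np.array(s['ee_pos'])*1000; w,x,y,z=s['ee_rot']; R=Ro.from_quat([x,y,z,w]).as_matrix()
    M=np.array([[np.cos(A),np.sin(A)],[-np.sin(A),np.cos(A)]])
    print('t',s['time_s'],'feeder xy',(M@(p[:2]-F)).round(1),'tip z',round(p[2]-199,1),'toolx yaw',round(np.arctan2(R[1,0],R[0,0]),3),'tilt',R[:,2].round(3),'F',(M@np.array(s['wrist_force'])[:2]).round(1),round(s['wrist_force'][2],1),'gap',round(s['finger_gap'],2))
E
python3 -c "
from h import *; st()"
```

```text
t 0.1 feeder xy [-286.  -397.7] tip z 204.6 toolx yaw 0.415 tilt [-0.001  0.002 -1.   ] F [0.2 0.2] 0.1 gap 1.0
```

Call:
drive_tool:
  motion:
    - {"dx": 0,"dy": 0,"dz": 0,"rx": 0,"ry": 0,"rz": 0.18,"grip": 0}
    - {"dx": 0,"dy": 0,"dz": 0,"rx": 0,"ry": 0,"rz": 0.18,"grip": 0}
    - {"dx": 0,"dy": 0,"dz": 0,"rx": 0,"ry": 0,"rz": 0.18,"grip": 0}
    - {"dx": 20,"dy": -50,"dz": 0,"rx": 0,"ry": 0,"rz": 0,"grip": 0}
    - {"dx": 22,"dy": -55,"dz": 0,"rx": 0,"ry": 0,"rz": 0,"grip": 0}
    - {"dx": 22,"dy": -55,"dz": 0,"rx": 0,"ry": 0,"rz": 0,"grip": 0}
    - {"dx": 22,"dy": -55,"dz": 0,"rx": 0,"ry": 0,"rz": 0,"grip": 0}
    - {"dx": 20,"dy": -50,"dz": 0,"rx": 0,"ry": 0,"rz": 0,"grip": 0}
  newtons: 10

```text
time_s: 1.1
ee_pos: [0.3704, -0.2745, 0.4043]
ee_rot: [-0.0, 0.998, -0.063, -0.0]
wrist_force: [0.1, 0.1, -0.1]
finger_gap: 0.182
grasp_force: 0.0
```

```bash
python3 -c "
from h import *; st()"
```

```text
t 1.1 feeder xy [-179.6 -131. ] tip z 205.3 toolx yaw -0.125 tilt [-0.     0.001 -1.   ] F [0.1 0.1] -0.1 gap 0.18
```

Call:
drive_tool:
  motion:
    - {"dx": 22,"dy": -44,"dz": 0,"rx": 0,"ry": 0,"rz": 0,"grip": 0}
    - {"dx": 22,"dy": -44,"dz": 0,"rx": 0,"ry": 0,"rz": 0,"grip": 0}
    - {"dx": 22,"dy": -43,"dz": 20,"rx": 0,"ry": 0,"rz": 0,"grip": 0}
    - {"dx": 0,"dy": 0,"dz": 45,"rx": 0,"ry": 0,"rz": 0,"grip": 0}
    - {"dx": 0,"dy": 0,"dz": 45,"rx": 0,"ry": 0,"rz": 0,"grip": 0}
    - {"dx": 0,"dy": 0,"dz": 45,"rx": 0,"ry": 0,"rz": 0,"grip": 0}
    - {"dx": 0,"dy": 0,"dz": 29,"rx": 0,"ry": 0,"rz": 0,"grip": 0}
    - {"dx": 0,"dy": 0,"dz": 0,"rx": 0,"ry": 0,"rz": 0,"grip": 0}

```text
time_s: 2.1
ee_pos: [0.4502, -0.1539, 0.218]
ee_rot: [-0.002, 0.998, -0.063, -0.003]
wrist_force: [-0.1, 0.6, 1.2]
finger_gap: 0.005
grasp_force: 0.0
```

```bash
python3 -c "
from h import *; st(); a,_=snap('scene','s1'); b,_=snap('top','t1')
cv2.imwrite('pics/c1.png',np.hstack([cv2.resize(a[150:290,120:280],None,fx=2.5,fy=2.5),cv2.resize(b[110:250,150:310],None,fx=2.5,fy=2.5)]))"
```

```text
t 2.1 feeder xy [-115.5   -1.3] tip z 19.0 toolx yaw -0.125 tilt [-0.006  0.004 -1.   ] F [-0.2  0.5] 1.2 gap 0.0
```

View pics/c1.png

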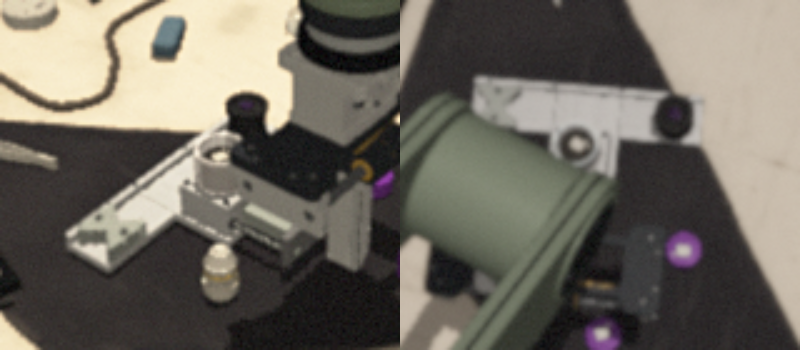

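The scene view shows the closed fingers behind the bar at crop (345,220), clear of the objective at (220,272). Pressing now.

Call:
drive_tool:
  motion:
    - {"dx": 10,"dy": -1,"dz": 0,"rx": 0,"ry": 0,"rz": 0,"grip": 0}
    - {"dx": 9,"dy": 0,"dz": 0,"rx": 0,"ry": 0,"rz": 0,"grip": 0}
    - {"dx": 8,"dy": 0,"dz": 0,"rx": 0,"ry": 0,"rz": 0,"grip": 0}
    - {"dx": 8,"dy": 0,"dz": 0,"rx": 0,"ry": 0,"rz": 0,"grip": 0}
    - {"dx": 8,"dy": 0,"dz": 0,"rx": 0,"ry": 0,"rz": 0,"grip": 0}
    - {"dx": 8,"dy": 0,"dz": 0,"rx": 0,"ry": 0,"rz": 0,"grip": 0}
    - {"dx": 8,"dy": 0,"dz": 0,"rx": 0,"ry": 0,"rz": 0,"grip": 0}
    - {"dx": 5,"dy": 0,"dz": 0,"rx": 0,"ry": 0,"rz": 0,"grip": 0}

```text
time_s: 3.2
ee_pos: [0.5149, -0.1614, 0.2202]
ee_rot: [-0.001, 0.998, -0.062, -0.002]
wrist_force: [-6.4, -0.1, 4.6]
finger_gap: 0.003
grasp_force: 3.0
```

```bash
python3 -c "
from h import *; st()"
```

```text
t 3.2 feeder xy [-50.4  -0.7] tip z 21.2 toolx yaw -0.125 tilt [-0.004  0.002 -1.   ] F [-6.3 -0.9] 4.6 gap 0.0
```

Call:
drive_tool:
  motion:
    - {"dx": 2,"dy": 0,"dz": 0,"rx": 0,"ry": 0,"rz": 0,"grip": 0}
    - {"dx": 2,"dy": 0,"dz": 0,"rx": 0,"ry": 0,"rz": 0,"grip": 0}
    - {"dx": 2,"dy": 0,"dz": 0,"rx": 0,"ry": 0,"rz": 0,"grip": 0}
    - {"dx": 1,"dy": 0,"dz": 0,"rx": 0,"ry": 0,"rz": 0,"grip": 0}
    - {"dx": 1,"dy": 0,"dz": 0,"rx": 0,"ry": 0,"rz": 0,"grip": 0}
    - {"dx": 0,"dy": 0,"dz": 0,"rx": 0,"ry": 0,"rz": 0,"grip": 0}
    - {"dx": 0,"dy": 0,"dz": 0,"rx": 0,"ry": 0,"rz": 0,"grip": 0}
    - {"dx": 0,"dy": 0,"dz": 0,"rx": 0,"ry": 0,"rz": 0,"grip": 0}

```text
time_s: 4.2
ee_pos: [0.5218, -0.1623, 0.2201]
ee_rot: [-0.001, 0.998, -0.062, -0.004]
wrist_force: [-9.6, 0.7, 6.8]
finger_gap: 0.002
grasp_force: 4.6
```

```bash
python3 -c "
from h import *; st()"
```

```text
t 4.2 feeder xy [-43.5  -0.7] tip z 21.1 toolx yaw -0.125 tilt [-0.007  0.002 -1.   ] F [-9.6 -0.5] 6.8 gap 0.0
```

Call:
drive_tool:
  motion:
    - {"dx": 1,"dy": 0,"dz": 0,"rx": 0,"ry": 0,"rz": 0,"grip": 0}
    - {"dx": 1,"dy": 0,"dz": 0,"rx": 0,"ry": 0,"rz": 0,"grip": 0}
    - {"dx": 1,"dy": 0,"dz": 0,"rx": 0,"ry": 0,"rz": 0,"grip": 0}
    - {"dx": 1,"dy": 0,"dz": 0,"rx": 0,"ry": 0,"rz": 0,"grip": 0}
    - {"dx": 0,"dy": 0,"dz": 0,"rx": 0,"ry": 0,"rz": 0,"grip": 0}
    - {"dx": 0,"dy": 0,"dz": 0,"rx": 0,"ry": 0,"rz": 0,"grip": 0}
    - {"dx": 0,"dy": 0,"dz": 0,"rx": 0,"ry": 0,"rz": 0,"grip": 0}
    - {"dx": 0,"dy": 0,"dz": 0,"rx": 0,"ry": 0,"rz": 0,"grip": 0}

```text
time_s: 5.2
ee_pos: [0.5235, -0.1625, 0.2197]
ee_rot: [-0.001, 0.998, -0.062, -0.008]
wrist_force: [-18.0, 1.8, 14.9]
finger_gap: 0.004
grasp_force: 9.1
```

```bash
python3 -c "
from h import *; st(); a,_=snap('scene','s2'); b,_=snap('top','t2')
cv2.imwrite('pics/c2.png',np.hstack([cv2.resize(a[150:290,120:280],None,fx=2.5,fy=2.5),cv2.resize(b[110:250,150:310],None,fx=2.5,fy=2.5)]))"
```

```text
t 5.2 feeder xy [-41.7  -0.7] tip z 20.7 toolx yaw -0.124 tilt [-0.016  0.004 -1.   ] F [-18.1  -0.5] 14.9 gap 0.0
```

View pics/c2.png

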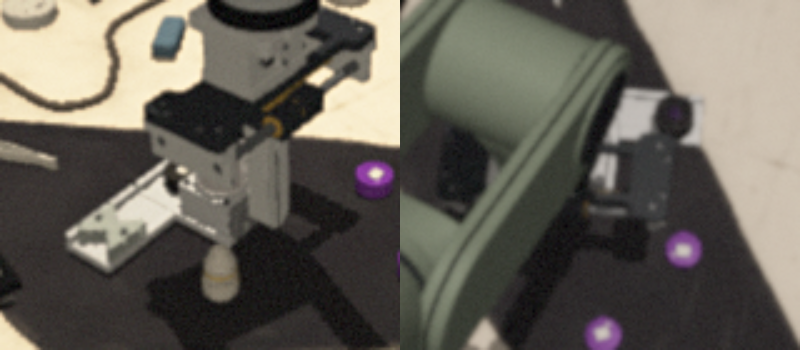

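The section is visible coming out past the housing at crop (175,180). Force jumped to 18 N for only 2 mm of travel and x is -42, so the plunger is at its end stop. Backing off.

Call:
drive_tool:
  motion:
    - {"dx": -8,"dy": 0,"dz": 0,"rx": 0,"ry": 0,"rz": 0,"grip": 0}
    - {"dx": -10,"dy": 0,"dz": 0,"rx": 0,"ry": 0,"rz": 0,"grip": 0}
    - {"dx": -10,"dy": 0,"dz": 0,"rx": 0,"ry": 0,"rz": 0,"grip": 0}
    - {"dx": -10,"dy": 0,"dz": 0,"rx": 0,"ry": 0,"rz": 0,"grip": 0}
    - {"dx": -10,"dy": 0,"dz": 0,"rx": 0,"ry": 0,"rz": 0,"grip": 0}
    - {"dx": -10,"dy": 0,"dz": 0,"rx": 0,"ry": 0,"rz": 0,"grip": 0}
    - {"dx": -12,"dy": 0,"dz": 0,"rx": 0,"ry": 0,"rz": 0,"grip": 0}
    - {"dx": -8,"dy": 0,"dz": 0,"rx": 0,"ry": 0,"rz": 0,"grip": 0}

```text
time_s: 6.3
ee_pos: [0.4494, -0.1536, 0.2209]
ee_rot: [0.0, 0.998, -0.063, 0.0]
wrist_force: [-0.5, 0.2, 0.2]
finger_gap: 0.008
grasp_force: 0.0
```

Call:
drive_tool:
  motion:
    - {"dx": 0,"dy": 0,"dz": -40,"rx": 0,"ry": 0,"rz": 0,"grip": 0}
    - {"dx": 0,"dy": 0,"dz": -50,"rx": 0,"ry": 0,"rz": 0,"grip": 0}
    - {"dx": -10,"dy": 55,"dz": -10,"rx": 0,"ry": 0,"rz": 0,"grip": 0}
    - {"dx": -10,"dy": 55,"dz": 0,"rx": 0,"ry": 0,"rz": 0,"grip": 0}
    - {"dx": 0,"dy": 40,"dz": 0,"rx": 0,"ry": 0,"rz": 0,"grip": 0}
    - {"dx": 0,"dy": 0,"dz": 0,"rx": 0,"ry": 0,"rz": 0,"grip": 0}
    - {"dx": 0,"dy": 0,"dz": 0,"rx": 0,"ry": 0,"rz": 0,"grip": 0}
    - {"dx": 0,"dy": 0,"dz": 0,"rx": 0,"ry": 0,"rz": 0,"grip": 0}

```text
time_s: 7.3
ee_pos: [0.4115, -0.2987, 0.3204]
ee_rot: [-0.0, 0.998, -0.062, -0.0]
wrist_force: [0.5, -0.7, 0.8]
finger_gap: 0.007
grasp_force: 0.0
```

```bash
python3 -c "
from h import *; st(); a,_=snap('scene','s3'); b,_=snap('top','t3')
cv2.imwrite('pics/c3.png',np.hstack([cv2.resize(a[170:280,140:260],None,fx=3.3,fy=3.3),cv2.resize(b[120:230,165:285],None,fx=3.3,fy=3.3)]))"
```

```text
t 7.3 feeder xy [-135.9 -149.8] tip z 121.4 toolx yaw -0.124 tilt [-0.     0.001 -1.   ] F [ 0.6 -0.6] 0.8 gap 0.01
```

View pics/c3.png

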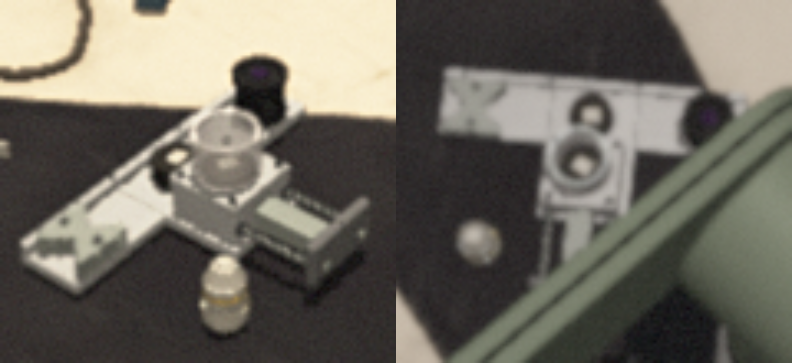

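One section is out on the table, at top crop (592,112). The bar is back and the next section is still in the magazine. Measuring where the fed section lies.

```bash
python3 -c "
from h import *
b=cv2.imread('pics/t3.png'); a=cv2.imread('pics/s3.png')
M=np.array([[np.cos(A),np.sin(A)],[-np.sin(A),np.cos(A)]])
g=lambda X:(M@(X[0,:2]*1000-F)).round(1)
for n,im,(u,v),r in (('top',b,(224.4,153.9),9),('scene',a,(192.4,220),8)):
    u0,v0=int(u-r),int(v-r); G=cv2.cvtColor(im,cv2.COLOR_BGR2GRAY)[v0:v0+2*r,u0:u0+2*r]
    m=(G<110).astype(np.uint8)
    c=max(cv2.findContours(m,0,1)[0],key=cv2.contourArea); (x,y),rr=cv2.minEnclosingCircle(c)
    print(n,(u0+x,v0+y),rr,g(plane(n,[(u0+x,v0+y)],.028)), 'raw',g(plane(n,[(u,v)],.028)))
"
```

```text
top (224.15217399597168, 154.41304302215576) 6.674047946929932 [39.7 -0.3] raw [41.  -0.7]
scene (191.38461542129517, 219.6538462638855) 8.088461875915527 [38.8  6.3] raw [36.5  5.9]
```

The section is at (40,0), as expected. Moving in above its -y side and descending between it and the loupe.

Call:
drive_tool:
  motion:
    - {"dx": 44,"dy": -28,"dz": 0,"rx": 0,"ry": 0,"rz": 0,"grip": 0}
    - {"dx": 44,"dy": -28,"dz": 0,"rx": 0,"ry": 0,"rz": 0,"grip": 0}
    - {"dx": 44,"dy": -27,"dz": 0,"rx": 0,"ry": 0,"rz": 0,"grip": 0}
    - {"dx": 44,"dy": -27,"dz": 0,"rx": 0,"ry": 0,"rz": 0,"grip": 0}
    - {"dx": 0,"dy": 0,"dz": 20,"rx": 0,"ry": 0,"rz": 0,"grip": 0}
    - {"dx": 0,"dy": 0,"dz": 20,"rx": 0,"ry": 0,"rz": 0,"grip": 0}
    - {"dx": 0,"dy": 0,"dz": 0,"rx": 0,"ry": 0,"rz": 0,"grip": 0}
    - {"dx": 0,"dy": 0,"dz": 0,"rx": 0,"ry": 0,"rz": 0,"grip": 0}

```text
time_s: 8.4
ee_pos: [0.5989, -0.2134, 0.2805]
ee_rot: [-0.0, 0.998, -0.063, -0.0]
wrist_force: [-0.5, 1.0, -0.7]
finger_gap: 0.005
grasp_force: 0.0
```

```bash
python3 -c "
from h import *; st(); a,_=snap('scene','s4'); b,_=snap('top','t4')
cv2.imwrite('pics/c4.png',np.hstack([cv2.resize(a[150:270,140:260],None,fx=3.3,fy=3.3),cv2.resize(b[110:230,165:285],None,fx=3.3,fy=3.3)]))"
```

```text
t 8.4 feeder xy [ 39.4 -41.8] tip z 81.5 toolx yaw -0.127 tilt [-0.001  0.    -1.   ] F [-0.7  1. ] -0.7 gap 0.01
```

View pics/c4.png

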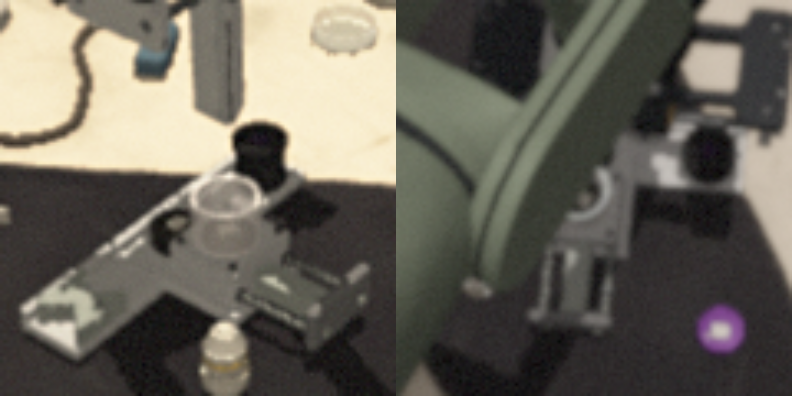

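```bash
python3 -c "
from h import *
M=np.array([[np.cos(A),np.sin(A)],[-np.sin(A),np.cos(A)]])
b=cv2.imread('pics/top0.png')[140:175,245:275];G=cv2.cvtColor(b,6)
m=(G<70).astype(np.uint8)
m[:, :0]=0
n,l,s,c=cv2.connectedComponentsWithStats(m); print(s,c)
print('loupe top est',M@(plane('top',[(259.8,155.5)],.046)[0,:2]*1000-F))"
```

```text
[[  0   0  30  35 586]
 [  0   0  13   6  63]
 [  0   8  28  27 401]] [[16.52559727 14.10750853]
 [ 5.55555556  2.41269841]
 [12.94513716 23.51870324]]
loupe top est [ 39.65030759 -80.37287055]
```

Loupe top centre is at about (40,-80), as specified, so there is room. Descending with a 2 mm shift towards the section.

Call:
drive_tool:
  motion:
    - {"dx": 0.5,"dy": -2,"dz": 0,"rx": 0,"ry": 0,"rz": 0,"grip": 0}
    - {"dx": 0,"dy": 0,"dz": 20,"rx": 0,"ry": 0,"rz": 0,"grip": 0}
    - {"dx": 0,"dy": 0,"dz": 20,"rx": 0,"ry": 0,"rz": 0,"grip": 0}
    - {"dx": 0,"dy": 0,"dz": 13,"rx": 0,"ry": 0,"rz": 0,"grip": 0}
    - {"dx": 0,"dy": 0,"dz": 8,"rx": 0,"ry": 0,"rz": 0,"grip": 0}
    - {"dx": 0,"dy": 0,"dz": 0,"rx": 0,"ry": 0,"rz": 0,"grip": 0}
    - {"dx": 0,"dy": -5,"dz": 0,"rx": 0,"ry": 0,"rz": 0,"grip": 0}
    - {"dx": 0,"dy": 0,"dz": 0,"rx": 0,"ry": 0,"rz": 0,"grip": 0}

```text
time_s: 9.5
ee_pos: [0.6015, -0.2056, 0.2205]
ee_rot: [0.0, 0.998, -0.062, 0.001]
wrist_force: [0.0, 0.5, -0.0]
finger_gap: 0.004
grasp_force: 0.0
```

```bash
python3 -c "
from h import *; st()"
```

```text
t 9.5 feeder xy [ 41.1 -33.7] tip z 21.5 toolx yaw -0.125 tilt [ 0.001 -0.001 -1.   ] F [-0.   0.5] -0.0 gap 0.0
```

Call:
drive_tool:
  motion:
    - {"dx": -1,"dy": -3,"dz": 0,"rx": 0,"ry": 0,"rz": 0,"grip": 0}
    - {"dx": 0,"dy": -4,"dz": 0,"rx": 0,"ry": 0,"rz": 0,"grip": 0}
    - {"dx": 0,"dy": -5,"dz": 0,"rx": 0,"ry": 0,"rz": 0,"grip": 0}
    - {"dx": 0,"dy": -6,"dz": 0,"rx": 0,"ry": 0,"rz": 0,"grip": 0}
    - {"dx": 0,"dy": -6,"dz": 0,"rx": 0,"ry": 0,"rz": 0,"grip": 0}
    - {"dx": 0,"dy": -6,"dz": 0,"rx": 0,"ry": 0,"rz": 0,"grip": 0}
    - {"dx": 0,"dy": -6,"dz": 0,"rx": 0,"ry": 0,"rz": 0,"grip": 0}
    - {"dx": 0,"dy": -4,"dz": 0,"rx": 0,"ry": 0,"rz": 0,"grip": 0}

```text
time_s: 10.5
ee_pos: [0.6052, -0.1656, 0.2197]
ee_rot: [0.0, 0.998, -0.062, 0.0]
wrist_force: [-0.5, -0.4, 2.0]
finger_gap: 0.006
grasp_force: 0.6
```

```bash
python3 -c "
from h import *; st(); a,_=snap('scene','s5')
cv2.imwrite('pics/c5.png',cv2.resize(a[170:280,120:260],None,fx=5,fy=5,interpolation=2))"
```

```text
t 10.5 feeder xy [39.7  6.4] tip z 20.7 toolx yaw -0.125 tilt [ 0. -0. -1.] F [-0.4 -0.5] 2.0 gap 0.01
```

View pics/c5.png

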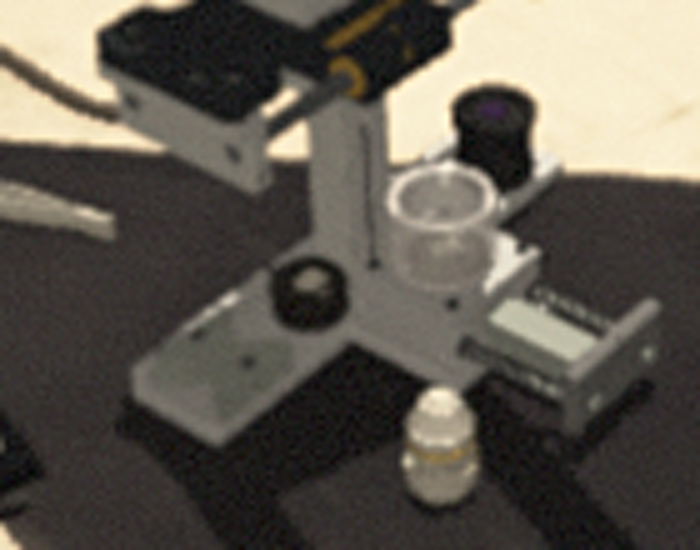

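The section at crop (310,293) is being pushed cleanly towards the V-block at (225,365), which is about 20 mm away. Going on, and slowing near the block.

Call:
drive_tool:
  motion:
    - {"dx": 0,"dy": -4,"dz": 0,"rx": 0,"ry": 0,"rz": 0,"grip": 0}
    - {"dx": 0,"dy": -4,"dz": 0,"rx": 0,"ry": 0,"rz": 0,"grip": 0}
    - {"dx": 0,"dy": -3,"dz": 0,"rx": 0,"ry": 0,"rz": 0,"grip": 0}
    - {"dx": 0,"dy": -2,"dz": 0,"rx": 0,"ry": 0,"rz": 0,"grip": 0}
    - {"dx": 0,"dy": -2,"dz": 0,"rx": 0,"ry": 0,"rz": 0,"grip": 0}
    - {"dx": 0,"dy": -1,"dz": 0,"rx": 0,"ry": 0,"rz": 0,"grip": 0}
    - {"dx": 0,"dy": -1,"dz": 0,"rx": 0,"ry": 0,"rz": 0,"grip": 0}
    - {"dx": 0,"dy": 0,"dz": 0,"rx": 0,"ry": 0,"rz": 0,"grip": 0}

```text
time_s: 11.55
ee_pos: [0.6072, -0.1491, 0.2196]
ee_rot: [-0.0, 0.998, -0.063, -0.0]
wrist_force: [0.4, -0.3, 0.3]
finger_gap: 0.003
grasp_force: 0.3
```

```bash
python3 -c "
from h import *; st()"
```

```text
t 11.55 feeder xy [39.7 23. ] tip z 20.6 toolx yaw -0.125 tilt [-0.  0. -1.] F [ 0.4 -0.2] 0.3 gap 0.0
```

Call:
drive_tool:
  motion:
    - {"dx": 0,"dy": -1,"dz": 0,"rx": 0,"ry": 0,"rz": 0,"grip": 0}
    - {"dx": 0,"dy": -1,"dz": 0,"rx": 0,"ry": 0,"rz": 0,"grip": 0}
    - {"dx": 0,"dy": -1,"dz": 0,"rx": 0,"ry": 0,"rz": 0,"grip": 0}
    - {"dx": 0,"dy": -1,"dz": 0,"rx": 0,"ry": 0,"rz": 0,"grip": 0}
    - {"dx": 0,"dy": 0,"dz": 0,"rx": 0,"ry": 0,"rz": 0,"grip": 0}
    - {"dx": 0,"dy": 0,"dz": 0,"rx": 0,"ry": 0,"rz": 0,"grip": 0}
    - {"dx": 0,"dy": 0,"dz": 0,"rx": 0,"ry": 0,"rz": 0,"grip": 0}
    - {"dx": 0,"dy": 0,"dz": 0,"rx": 0,"ry": 0,"rz": 0,"grip": 0}

```text
time_s: 12.55
ee_pos: [0.6077, -0.1452, 0.2197]
ee_rot: [-0.0, 0.998, -0.063, 0.0]
wrist_force: [0.4, -1.2, 0.7]
finger_gap: 0.0
grasp_force: 0.5
```

```bash
python3 -c "
from h import *; st()"
```

```text
t 12.55 feeder xy [39.7 26.9] tip z 20.7 toolx yaw -0.125 tilt [ 0.  0. -1.] F [ 0.5 -1.2] 0.7 gap 0.0
```

Call:
drive_tool:
  motion:
    - {"dx": 0,"dy": -1,"dz": 0,"rx": 0,"ry": 0,"rz": 0,"grip": 0}
    - {"dx": 0,"dy": 0,"dz": 0,"rx": 0,"ry": 0,"rz": 0,"grip": 0}
    - {"dx": 0,"dy": -1,"dz": 0,"rx": 0,"ry": 0,"rz": 0,"grip": 0}
    - {"dx": 0,"dy": 0,"dz": 0,"rx": 0,"ry": 0,"rz": 0,"grip": 0}
    - {"dx": 0,"dy": -1,"dz": 0,"rx": 0,"ry": 0,"rz": 0,"grip": 0}
    - {"dx": 0,"dy": 0,"dz": 0,"rx": 0,"ry": 0,"rz": 0,"grip": 0}
    - {"dx": 0,"dy": 0,"dz": 0,"rx": 0,"ry": 0,"rz": 0,"grip": 0}
    - {"dx": 0,"dy": 0,"dz": 0,"rx": 0,"ry": 0,"rz": 0,"grip": 0}

```text
time_s: 13.55
ee_pos: [0.6078, -0.1433, 0.2199]
ee_rot: [0.001, 0.998, -0.062, -0.0]
wrist_force: [-3.2, -5.2, 1.7]
finger_gap: -0.0
grasp_force: 2.8
```

```bash
python3 -c "
from h import *; st()"
```

```text
t 13.55 feeder xy [39.5 28.9] tip z 20.9 toolx yaw -0.125 tilt [-0.001 -0.002 -1.   ] F [-2.5 -5.5] 1.7 gap -0.0
```

Call:
drive_tool:
  motion:
    - {"dx": 0,"dy": -1,"dz": 0,"rx": 0,"ry": 0,"rz": 0,"grip": 0}
    - {"dx": 0,"dy": 0,"dz": 0,"rx": 0,"ry": 0,"rz": 0,"grip": 0}
    - {"dx": 0,"dy": -1,"dz": 0,"rx": 0,"ry": 0,"rz": 0,"grip": 0}
    - {"dx": 0,"dy": 0,"dz": 0,"rx": 0,"ry": 0,"rz": 0,"grip": 0}
    - {"dx": 0,"dy": 0,"dz": 0,"rx": 0,"ry": 0,"rz": 0,"grip": 0}
    - {"dx": 0,"dy": 0,"dz": 0,"rx": 0,"ry": 0,"rz": 0,"grip": 0}
    - {"dx": 0,"dy": 0,"dz": 0,"rx": 0,"ry": 0,"rz": 0,"grip": 0}
    - {"dx": 0,"dy": 0,"dz": 0,"rx": 0,"ry": 0,"rz": 0,"grip": 0}

```text
time_s: 14.55
ee_pos: [0.6079, -0.1421, 0.2201]
ee_rot: [0.002, 0.998, -0.062, -0.001]
wrist_force: [-5.4, -9.3, 3.5]
finger_gap: 0.003
grasp_force: 4.2
```

```bash
python3 -c "
from h import *; st()"
```

```text
t 14.55 feeder xy [39.4 30. ] tip z 21.1 toolx yaw -0.125 tilt [-0.002 -0.004 -1.   ] F [-4.2 -9.9] 3.5 gap 0.0
```

The sideways force of -4 N suggests the disc leans on the +x flank while finger friction holds it there. I'll ease off slightly and wiggle in x under light pressure.

Call:
drive_tool:
  motion:
    - {"dx": 0,"dy": 1,"dz": 0,"rx": 0,"ry": 0,"rz": 0,"grip": 0}
    - {"dx": -1,"dy": 0,"dz": 0,"rx": 0,"ry": 0,"rz": 0,"grip": 0}
    - {"dx": -1,"dy": 0,"dz": 0,"rx": 0,"ry": 0,"rz": 0,"grip": 0}
    - {"dx": -1,"dy": 0,"dz": 0,"rx": 0,"ry": 0,"rz": 0,"grip": 0}
    - {"dx": -1,"dy": 0,"dz": 0,"rx": 0,"ry": 0,"rz": 0,"grip": 0}
    - {"dx": 0,"dy": 0,"dz": 0,"rx": 0,"ry": 0,"rz": 0,"grip": 0}
    - {"dx": 0,"dy": 0,"dz": 0,"rx": 0,"ry": 0,"rz": 0,"grip": 0}
    - {"dx": 0,"dy": 0,"dz": 0,"rx": 0,"ry": 0,"rz": 0,"grip": 0}

```text
time_s: 15.55
ee_pos: [0.6055, -0.1418, 0.2209]
ee_rot: [0.001, 0.998, -0.063, 0.002]
wrist_force: [1.0, -4.8, 1.2]
finger_gap: 0.007
grasp_force: 2.3
```

```bash
python3 -c "
from h import *; st()"
```

```text
t 15.55 feeder xy [37. 30.] tip z 21.9 toolx yaw -0.125 tilt [ 0.005 -0.003 -1.   ] F [ 1.6 -4.7] 1.2 gap 0.01
```

Call:
drive_tool:
  motion:
    - {"dx": 0,"dy": -1,"dz": 0,"rx": 0,"ry": 0,"rz": 0,"grip": 0}
    - {"dx": 0,"dy": -1,"dz": 0,"rx": 0,"ry": 0,"rz": 0,"grip": 0}
    - {"dx": 1,"dy": 0,"dz": 0,"rx": 0,"ry": 0,"rz": 0,"grip": 0}
    - {"dx": 1,"dy": 0,"dz": 0,"rx": 0,"ry": 0,"rz": 0,"grip": 0}
    - {"dx": 0,"dy": 0,"dz": 0,"rx": 0,"ry": 0,"rz": 0,"grip": 0}
    - {"dx": 0,"dy": 0,"dz": 0,"rx": 0,"ry": 0,"rz": 0,"grip": 0}
    - {"dx": 0,"dy": 0,"dz": 0,"rx": 0,"ry": 0,"rz": 0,"grip": 0}
    - {"dx": 0,"dy": 0,"dz": 0,"rx": 0,"ry": 0,"rz": 0,"grip": 0}

```text
time_s: 16.55
ee_pos: [0.6067, -0.1409, 0.2212]
ee_rot: [0.002, 0.998, -0.062, 0.001]
wrist_force: [-3.6, -7.4, 5.3]
finger_gap: 0.007
grasp_force: 4.8
```

```bash
python3 -c "
from h import *; st(); a,_=snap('scene','s6')
cv2.imwrite('pics/c6.png',cv2.resize(a[190:280,130:220],None,fx=6,fy=6,interpolation=2))"
```

```text
t 16.55 feeder xy [38.1 31.1] tip z 22.2 toolx yaw -0.125 tilt [ 0.001 -0.004 -1.   ] F [-2.6 -7.8] 5.3 gap 0.01
```

View pics/c6.png

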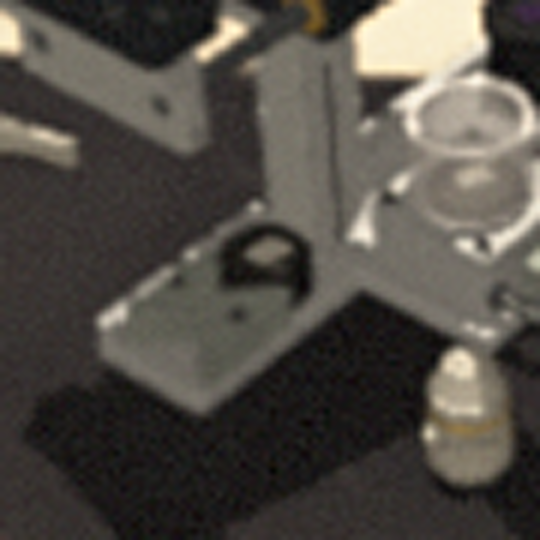

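It looks seated. Backing off straight, lifting and getting clear so I can check from above.

Call:
drive_tool:
  motion:
    - {"dx": -0.5,"dy": 1,"dz": 0,"rx": 0,"ry": 0,"rz": 0,"grip": 0}
    - {"dx": 0,"dy": 2,"dz": 0,"rx": 0,"ry": 0,"rz": 0,"grip": 0}
    - {"dx": 0,"dy": 8,"dz": 0,"rx": 0,"ry": 0,"rz": 0,"grip": 0}
    - {"dx": 0,"dy": 12,"dz": 0,"rx": 0,"ry": 0,"rz": 0,"grip": 0}
    - {"dx": 2,"dy": 0,"dz": -20,"rx": 0,"ry": 0,"rz": 0,"grip": 0}
    - {"dx": 0,"dy": 0,"dz": -40,"rx": 0,"ry": 0,"rz": 0,"grip": 0}
    - {"dx": 0,"dy": 0,"dz": -50,"rx": 0,"ry": 0,"rz": 0,"grip": 0}
    - {"dx": 0,"dy": 0,"dz": 0,"rx": 0,"ry": 0,"rz": 0,"grip": 0}

```text
time_s: 17.6
ee_pos: [0.6073, -0.1626, 0.337]
ee_rot: [0.002, 0.998, -0.063, 0.006]
wrist_force: [0.7, -0.4, -0.2]
finger_gap: 0.004
grasp_force: 0.0
```

Call:
drive_tool:
  motion:
    - {"dx": -30,"dy": 40,"dz": 0,"rx": 0,"ry": 0,"rz": 0,"grip": 0}
    - {"dx": -35,"dy": 45,"dz": 0,"rx": 0,"ry": 0,"rz": 0,"grip": 0}
    - {"dx": -35,"dy": 45,"dz": 0,"rx": 0,"ry": 0,"rz": 0,"grip": 0}
    - {"dx": -30,"dy": 45,"dz": 0,"rx": 0,"ry": 0,"rz": 0,"grip": 0}
    - {"dx": -30,"dy": 45,"dz": 0,"rx": 0,"ry": 0,"rz": 0,"grip": 0}
    - {"dx": 0,"dy": 0,"dz": 0,"rx": 0,"ry": 0,"rz": 0,"grip": 0}
    - {"dx": 0,"dy": 0,"dz": 0,"rx": 0,"ry": 0,"rz": 0,"grip": 0}
    - {"dx": 0,"dy": 0,"dz": 0,"rx": 0,"ry": 0,"rz": 0,"grip": 0}

```text
time_s: 18.6
ee_pos: [0.4197, -0.3592, 0.3294]
ee_rot: [-0.0, 0.998, -0.062, -0.0]
wrist_force: [0.2, 0.4, 0.4]
finger_gap: 0.005
grasp_force: 0.0
```

```bash
python3 -c "
from h import *; st(); a,_=snap('scene','s7'); b,_=snap('top','t7')
f=lambda i:cv2.resize(i,(400,400),interpolation=2)
cv2.imwrite('pics/c7.png',np.hstack([f(a[190:270,140:220]),f(b[125:205,170:250])]))"
```

```text
t 18.6 feeder xy [-120.2 -208.8] tip z 130.4 toolx yaw -0.123 tilt [-0.     0.001 -1.   ] F [0.1 0.5] 0.4 gap 0.01
```

View pics/c7.png

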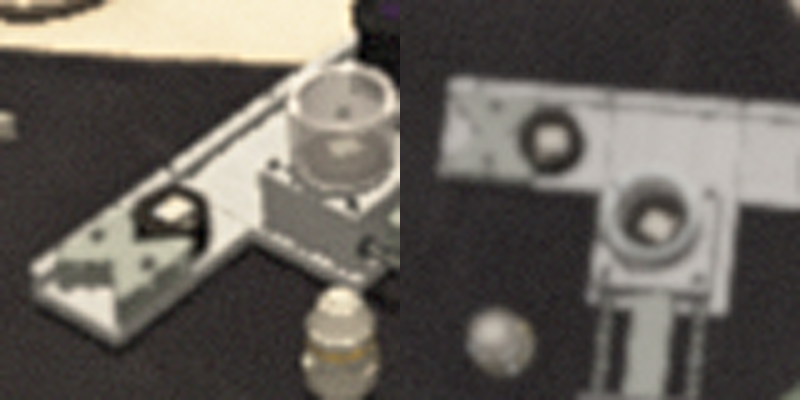

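The disc sits in the notch in both views, scene crop (175,215) and top crop (551,140). Everything else looks in place. I'll measure its shift from the outlet (53.8 mm is expected when seated) and check that the loose objects haven't moved.

```bash
python3 -c "
from h import *
M=np.array([[np.cos(A),np.sin(A)],[-np.sin(A),np.cos(A)]])
def disc(f,u,v):
    G=cv2.resize(cv2.cvtColor(cv2.imread('pics/'+f),6)[int(v)-10:int(v)+10,int(u)-10:int(u)+10],None,fx=8,fy=8,interpolation=2)
    c=max(cv2.findContours((G<105).astype(np.uint8),0,1)[0],key=cv2.contourArea);(x,y),r=cv2.minEnclosingCircle(c)
    x=(x+.5)/8-.5+int(u)-10;y=(y+.5)/8-.5+int(v)-10
    return (M@(plane('top',[(x,y)],.029)[0,:2]*1000-F)).round(1),round(r/8,2)
print(disc('t3.png',224.4,154),disc('t7.png',200,153))
d0=cv2.imread('pics/top0.png');d1=cv2.imread('pics/t7.png')
D=cv2.absdiff(cv2.GaussianBlur(d0,(3,3),0),cv2.GaussianBlur(d1,(3,3),0)).max(2)
for n,(u,v) in dict(loupe=(260,157),obj=(190,193),dish=(344,137),bar=(217,207),mag=(221,168)).items(): print(n,D[v-8:v+8,u-8:u+8].mean().round(1),D[v-8:v+8,u-8:u+8].max())
"
```

```text
(array([39.7, -0.1]), 6.87) (array([37.7, 55. ]), 7.32)
loupe 4.9 11
obj 6.6 15
dish 23.0 78
bar 6.1 10
mag 24.5 100
```

The disc is at y 55, so it is fully seated within pixel error. In x it lines up with the block's axis, judging by the fence slope. The dish region differs from the first top picture, so I'll check it numerically for arm cover or shadow.

```bash
python3 -c "
from h import *
for f0,f1,u,v in (('scene0','s7',244,158),('top0','t7',344,137)):
    p=[cv2.imread(f'pics/{f}.png')[v-14:v+14,u-16:u+16] for f in (f0,f1)]
    D=cv2.absdiff(*p).max(2); print(f1,D.mean().round(1),D.max(),[q.mean((0,1)).round() for q in p])
    e=[cv2.cvtColor(q,6).astype(np.float32) for q in p]; print(cv2.phaseCorrelate(*e, cv2.createHanningWindow((32,28),5)))
"
```

```text
s7 2.5 10 [array([185., 215., 227.]), array([185., 215., 227.])]
((-0.025944113825953963, -0.12278067973176299), 0.9924828231334686)
t7 26.1 126 [array([155., 167., 176.]), array([143., 157., 161.])]
((0.17374191621758328, 0.15302363733698066), 0.47318727572758995)
```

The dish hasn't moved; the top-view change is just the arm or its shadow. Handing in.

```bash
python3 -c "
from plant import bot
print(bot.finish_job())"
```

```text
the job is handed in; nothing more can be done
None
```

I pressed the plunger once to its stop and one section came out, and I nudged it into the V-block notch, where it measures as seated; the bar is back, the loupe, spare objective and dish are unmoved, and the job is handed in at about 19 s, though I viewed 11 pictures, one over the limit of 10.

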